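# Counter-hold the bolt behind the canister stand's bracket

### The arm

A 6-joint arm with a two-finger parallel gripper is mounted at the origin on the work surface. World frame = base frame: x ahead of the robot, y to its left, z up, the work surface at z = 0. Lengths are in m, angles in rad, forces in N, time in s.
With the tool pointing down it reaches from about 0.35 to 0.975 m from the base axis. Payload 4.9 kg.
Tool frame: the origin (TCP) lies at the very end of the fingers, on their centre line; the grasp point (between the pads) lies 19 mm behind it (manip.grip_depth is the distance from the TCP to the grasp point, in m); z points along the fingers, x is the direction in which the jaws open and shut, and the axes are right-handed (so a half turn about z gives the same grasp; the last joint's range is limited). The gripper opens to 85 mm and grips with 20 to 120 N. Pads are 22 mm wide; open, the fingers measure 114 mm over their backs; the gripper's body (76 mm by 85 mm) begins 54 mm behind the grasp point. The pads swing forward as they close: fully open they stand 13 mm farther back than shut.
Start: joints at [-1.261, 0.053, 1.613, -0, 1.476, -0.119], TCP at [0.26, -0.568, 0.231] pointing down, gripper open.
Joint ranges: [-3.01, 3.01], [-1.01, 2.22], [0.06, 2.58], [-1.02, 4.17], [0.09, 2.62], [-3.14, 3.14]. Speed limits (rad/s): [2.57, 2.57, 3.14, 3.14, 3.14, 3.14].

### API

Orientations are given as a unit quaternion [w, x, y, z].
In Python, from plant import manip gives the robot as it stands. The module is installed in compiled form; this text tells all that it offers.
- The arm moves only by the shell command python3 -m crank 'ROWS' [OPENING]. ROWS is JSON, a list of rows, each a list of 4 numbers: the shift along the tool's x, y, z in cm, then the turn about the tool's z in units of 6 degrees (1.0 is 6 degrees). A call has 1 to 10 rows; each row shifts and turns the commanded pose from where the row before left it, along the tool's axes as they then stand; what a row does not reach is not made up. A row lasts 1/12 s, in which the tool goes at most 41.7 mm and 7.16 degrees, less where a joint would pass 70% of its speed; a pose out of reach is approached as far as the arm can. A call with a gripper value outside its range is refused whole. OPENING is the opening, from 0 (shut) to 1 (fully open), set as the call begins (- or left out, the last holds). The fingers move at their own pace and stop on an object; the grip force is fixed at half the most. Time passes only in rows, so rows that do not move let the fingers close. It gives the time, the measured TCP pose, the force and the opening at its end, in the units of the state.
- manip.state(): the state, without advancing time (a new reading comes with each control period).
- manip.grab_frame(name): name is "side" or "top" or "wrist"; returns a dict with "img" (480x640x3 uint8, red, green, blue), "intrinsics" (3x3 intrinsics, pixels), "position" and "orientation" of the camera in the world. Camera axes: x right, y up, looking along -z (the intrinsics and any distortion apply to the point x, -y, -z); pixel columns grow to the right and rows downward; lengths in m; the calibration is good to about 2 mm. A picture is of the moment at which its call begins. There is no depth.
- manip.job_done(): hands the job in, once; it reports no verdict.
The state is a dict: "time": time; "joint_pos": joint angles; "joint_vel": joint speeds; "joint_efforts": joint torques, N m; "tool_pos": TCP position; "tool_rot": TCP orientation; "contact_force": force on the tool from outside, world axes, zero at the start; "ft_torque": the same for the moment, N m; "gripper_width": opening from 0.0 (shut) to 1.0 (fully open).
Only numpy, scipy, OpenCV 4.12 (cv2) and the standard library are available. Lean on these libraries where they do the work, as an engineer would, in place of code of your own. Each camera call takes 0.05 s, during which the arm holds its last target.

### The job

The nut runner on the front of the canister stand is turning a nut, but the bolt is spinning along with it. Lift the canister off the stand by its handle, set it down gently and upright on the bench right beside the stand, and let go of it; then reach down into the gap behind the bracket, grip the hexagonal bolt head between the fingers and keep it from turning. Finish while still holding the bolt head firmly, and leave the bottle, the tip box and the timer where they are.

Things in the scene. Friction and masses are not known exactly. Their poses are not given: they have to be found in the camera images.
- stand: Fixed steel canister stand. Origin: centre of its underside on the bench (z = 0); z up. Base plate 150 (x) by 160 (y) by 6 mm. On it, 130 mm wide (y): the upright bracket plate, rear face at x = -25 mm, and behind it an open frame (two legs under a rail), inner face at x = +25 mm. In front of the bracket is the fixed nut runner, x -62 to -146 mm, 66 mm high, 42 mm wide.
- stand_top (a point): Centre of the open top of the stand, 80 mm above the bench, midway between bracket and frame. Axes as the stand. Both end at this height and carry the canister. Below this point lies the gap behind the bracket: 50 mm wide (x from -25 to +25 mm), 74 mm deep, open above and at both y ends.
- bolt: Bolt in the stand, along the stand's x. Origin: centre of its hexagonal head, in mid-gap behind the bracket, 35 mm below the stand's top, 45 mm above the bench. Head 24 mm across flats, 12 mm thick (x); 15 mm shank to the bracket. x along the bolt; y, z turn with it. The runner turns it at about 0.2 rad/s, 0.06 N m, unless held; when pinched, two flats settle against the fingers.
- canister: Closed round metal canister, 90 mm in diameter, 106 mm high to the top of its lid, about 0.3 to 0.65 kg, standing loose on the top of the stand over the gap. Origin: centre of its underside (80 mm above the bench at the start); z is its axis.
- canister_handle (a point): Centre of the canister's rigid handle: a straight level bar above the lid, along the canister's own y (the point has its axes), 14 mm wide (x), 14 mm high, 80 mm long, 150 mm above the canister's underside. 37 mm are free between lid and bar; posts at y = +-34 mm leave 62 mm of bar free between them.
- bottle: Bystander: upright capped bottle, 72 mm in diameter, 130 mm high, loose on the bench. Origin: centre of its underside.
- tipbox: Bystander: closed pipette tip box, 89 (x) by 124 (y) by 61 mm high, loose on the bench. Origin: centre of its underside.
- timer: Bystander: flat bench timer, 65 by 65 by 20 mm high, loose on the bench. Origin: centre of its underside.

How it is judged:
On the way, in this order (a step that is already met when the one before it is completed fails the run):
1. the canister is lifted clear of the stand by the gripper (height (world z) of canister above 0.09 m and contact force between the fingers and canister above 1 N), for 0.1 s.
2. the canister stands upright on the bench beside the stand, let go (height (world z) of canister below 0.006 m and angle between canister's own z axis and vertical below 0.1 rad and horizontal distance between canister and stand below 0.35 m and linear speed of canister below 0.02 m/s and contact force between the fingers and canister below 0.1 N), for 0.2 s.
At the end, for the whole second after the job is handed in: Canister let go on the bench: underside within 6 mm of it, tilt below 0.1 rad, at rest, centre within 350 mm of the stand's. Fingers press the bolt head with over 8 N, the grasp point within 28 mm of its centre, and the bolt turns slower than 0.04 rad/s (all of step 2 and contact force between the fingers and bolt above 8 N and distance between the grasp point and bolt below 0.028 m and angular speed of bolt below 0.04 rad/s); the arm keeps its last pose, push and grip.
It fails at once if the canister is tipped over by more than 0.5 rad (angle between canister's own z axis and vertical above 0.5 rad).
It fails at once if the canister is dropped (faster than 0.5 m/s while not held) (linear speed of canister above 0.5 m/s and contact force between the fingers and canister below 0.1 N).
It fails at once if the bottle is moved by more than 30 mm (distance of bottle from where it was at the start of the episode above 0.03 m).
It fails at once if the tip box is moved by more than 30 mm (distance of tipbox from where it was at the start of the episode above 0.03 m).
It fails at once if the timer is moved by more than 30 mm (distance of timer from where it was at the start of the episode above 0.03 m).
It also fails if it takes over 48 s, if anything falls off the work surface, if the arm or the gripper's body presses on something with over 40 N, if the wrist force passes 120 N, or if a joint passes its speed limit or range.

## Working session

There is one attempt and no reset: what is moved stays moved. The work goes in short steps, Python scripts to look and compute and a shell command to move; the robot and the scene stay as the last step left them, time stands still between calls to the robot, and variables do not carry over. Pictures are saved under pics/ and viewed, and the job is handed in when it is done.

```bash
mkdir -p pics
cat > h.py <<'E'
import numpy as np,cv2
from plant import manip
from scipy.spatial.transform import Rotation as R
def rot(q): return R.from_quat([q[1],q[2],q[3],q[0]]).as_matrix()
def grab(n,f):
    d=manip.grab_frame(n); cv2.imwrite('pics/'+f,cv2.cvtColor(d['img'],cv2.COLOR_RGB2BGR)); 
    np.save('pics/'+f+'.npy',d,allow_pickle=True); return d
def load(f): return np.load('pics/'+f+'.npy',allow_pickle=True).item()
def ray(d,u,v):
    K=np.array(d['intrinsics']); p=np.linalg.inv(K)@[u,v,1]
    return np.array(d['position']),rot(d['orientation'])@np.array([p[0],-p[1],-p[2]])
def plane(d,u,v,z):
    o,r=ray(d,u,v); return o+r*(z-o[2])/r[2]
def proj(d,P):
    p=rot(d['orientation']).T@(np.array(P)-np.array(d['position'])); q=np.array(d['intrinsics'])@[p[0],-p[1],-p[2]]; return q[:2]/q[2]
E
python3 - <<'E'
from h import *
for n in ['top','side','wrist']:
    d=grab(n,n+'0.png'); print(n,{k:v for k,v in d.items() if k!='img'})
print(manip.state())
E
```

```text
top {'intrinsics': array([[440.8507797 ,   0.        , 318.25082976],
       [  0.        , 440.8507797 , 237.39061246],
       [  0.        ,   0.        ,   1.        ]]), 'position': array([0.57130115, 0.00799727, 1.28572618]), 'orientation': array([ 0.71112412,  0.02768076, -0.02536563, -0.70206328])}
side {'intrinsics': array([[556.66545219,   0.        , 323.01975843],
       [  0.        , 556.66545219, 234.67103079],
       [  0.        ,   0.        ,   1.        ]]), 'position': array([0.11673172, 0.86620027, 1.11118772]), 'orientation': array([-0.2344297 , -0.11061984,  0.37373463,  0.89057756])}
wrist {'intrinsics': array([[358.88806534,   0.        , 319.91350165],
       [  0.        , 358.88806534, 240.36050237],
       [  0.        ,   0.        ,   1.        ]]), 'position': array([ 0.33577948, -0.53367848,  0.37304   ]), 'orientation': array([ 0.8303018 , -0.13696284,  0.08884211, -0.53286694])}
{'time': 0.15, 'joint_pos': array([-1.26098026e+00,  5.32355573e-02,  1.61400459e+00,  2.25622651e-05,
        1.47602496e+00, -1.18977248e-01]), 'joint_vel': array([ 1.53339131e-04, -1.15044028e-03, -4.30647046e-03, -3.32572490e-04,
        6.07055345e-05, -1.30628124e-03]), 'joint_efforts': array([ 7.86830915e-04, -3.94244778e+01, -3.70721090e+01, -8.70801432e-05,
        4.62709562e-03, -6.11410826e-06]), 'tool_pos': array([ 0.25972294, -0.56792574,  0.23031111]), 'tool_rot': array([-5.40936195e-04,  8.41359231e-01, -5.40475666e-01, -6.37799407e-04]), 'contact_force': array([0.83226692, 0.21154963, 0.25609071]), 'ft_torque': array([ 0.06646753,  0.02386611, -0.01503645]), 'gripper_width': 1.001444679959181}
```

View pics/top0.png

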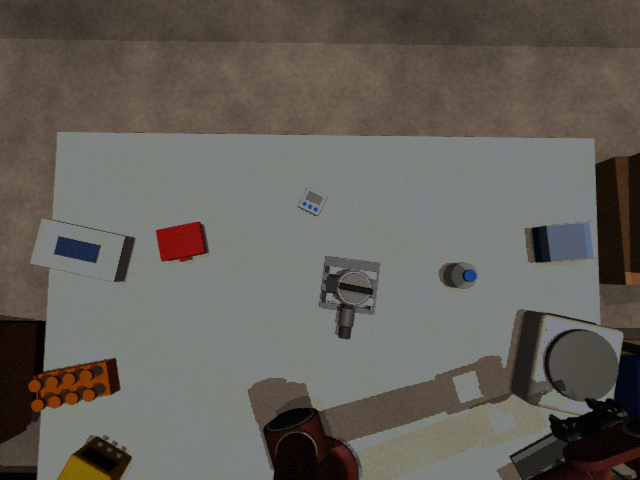

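View pics/side0.png

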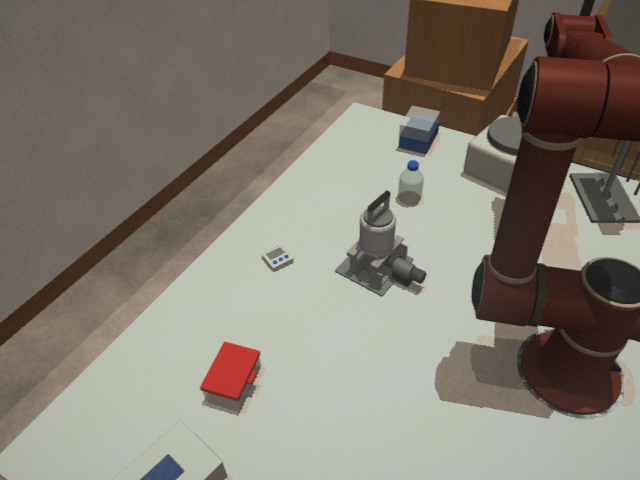

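View pics/wrist0.png

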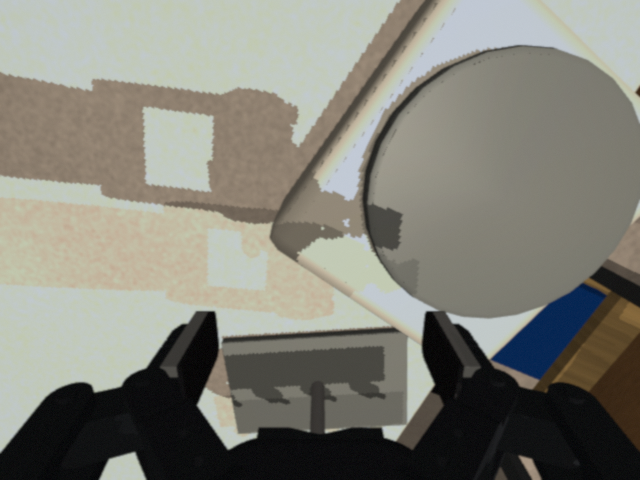

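Run:
```python
from h import *
a=load('top0.png')['img'][240:350,300:400]; b=load('side0.png')['img'][180:300,320:440]
A=cv2.resize(a,(400*1,440)); B=cv2.resize(b,(400,400)); B=cv2.copyMakeBorder(B,0,40,0,0,0)
c=np.hstack([A,B]);c=np.clip(c.astype(float)*1.5,0,255).astype(np.uint8)
cv2.imwrite('pics/z0.png',c[:,:,::-1])
```

```text
(no output)
```

View pics/z0.png

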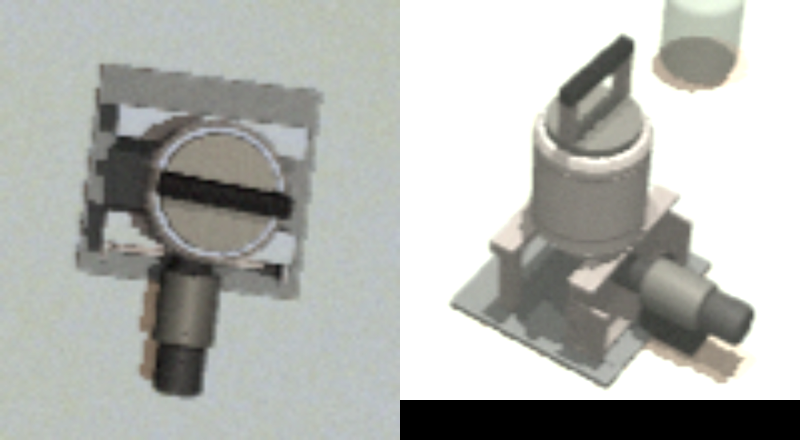

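Run:
```python
from h import *
d=load('top0.png')
px=lambda u,v:(300+u/4-.4,240+v/4-.4)
C=np.array([plane(d,*px(*p),0.006) for p in [(103,65),(322,90),(297,298),(80,268)]])
print(C.round(4)); print([np.linalg.norm(C[i]-C[(i+1)%4]).round(4) for i in range(4)],C.mean(0))
H=np.array([plane(d,*px(*p),0.237) for p in [(159,171),(159,191),(292,197),(292,217)]])
h=(H[:2].mean(0)-H[2:].mean(0));print(H.round(4),H.mean(0),np.linalg.norm(h),np.degrees(np.arctan2(h[1],h[0])))
y=(C[0]-C[1]+C[3]-C[2]);x=(C[0]-C[3]+C[1]-C[2])
print('stand ydir',np.degrees(np.arctan2(y[1],y[0])),'xdir',np.degrees(np.arctan2(x[1],x[0])))
for n,p,z in [('bottle',(469,275),.13),('timer',(313,201),.02),('tip',(182,241),.061),('runner end',(344,336),.045)]: print(n,plane(d,*p,z).round(3))
# gray mask lid circle
lid=plane(d,*px(222,190),.186);print('lid',lid)
s=manip.state();print(rot(s['tool_rot']).round(3))
```

```text
[[ 0.614  -0.0085  0.006 ]
 [ 0.598  -0.1673  0.006 ]
 [ 0.4486 -0.1497  0.006 ]
 [ 0.4679  0.0064  0.006 ]]
[np.float64(0.1597), np.float64(0.1504), np.float64(0.1573), np.float64(0.1469)] [ 0.53210404 -0.07979775  0.006     ]
[[ 0.544  -0.0394  0.237 ]
 [ 0.5323 -0.0395  0.237 ]
 [ 0.5298 -0.1181  0.237 ]
 [ 0.518  -0.1181  0.237 ]] [ 0.53102552 -0.0787799   0.237     ] 0.07997751398307905 79.73203367584338
stand ydir 83.59224120663134 xdir -6.258668971838373
bottle [ 0.565 -0.382  0.13 ]
timer [0.772 0.029 0.02 ]
tip [0.648 0.392 0.061]
runner end [ 0.391 -0.062  0.045]
lid [ 0.53149679 -0.08084155  0.186     ]
[[ 0.416 -0.909 -0.   ]
 [-0.909 -0.416  0.002]
 [-0.002 -0.    -1.   ]]
```

The top view shows the stand at about (349,286) with the handle bar from (340,285) to (373,292). The timer is at (313,201), the red tip box at (182,241) and the bottle cap at (469,275). I'll lift and turn first.

```bash
python3 -m crank '[[0,0,-1,-1.02],[0,0,-1,-1.02],[0,0,-1,-1.02],[0,0,-1,-1.02],[0,0,-1,-1.02],[0,0,-1,-1.02],[0,0,-1,-1.02],[0,0,-1,-1.02],[0,0,-1,-1.02]]' 1
python3 -m crank '[[1.28,-3.78,0,0],[1.28,-3.78,0,0],[1.28,-3.78,0,0],[1.28,-3.78,0,0],[1.28,-3.78,0,0],[1.28,-3.78,0,0],[1.28,-3.78,0,0],[1.28,-3.78,0,0],[1.28,-3.78,0,0],[1.28,-3.78,0,0]]'
```

```text
time: 0.9
tool_pos: [0.2598, -0.5682, 0.3212]
tool_rot: [-0.0, 0.996, -0.088, -0.0]
contact_force: [1.2, -0.3, -0.2]
gripper_width: 0.998
time: 1.73
tool_pos: [0.4541, -0.2176, 0.3211]
tool_rot: [-0.0, 0.996, -0.09, 0.0]
contact_force: [0.6, -0.2, 0.9]
gripper_width: 1.0
```

```bash
python3 -m crank '[[1.28,-3.78,0,0],[1.28,-3.78,0,0],[0.64,-1.9,0,0],[0,0,0,0],[0,0,0,0]]'
python3 - <<'E'
from h import *
grab('wrist','wrist1.png');grab('side','side1.png');print(manip.state()['tool_pos'])
E
```

```text
time: 2.15
tool_pos: [0.5023, -0.1314, 0.3209]
tool_rot: [0.0, 0.996, -0.089, -0.0]
contact_force: [-0.2, -0.2, -0.8]
gripper_width: 1.002
[ 0.50181215 -0.13281854  0.32102458]
```

View pics/wrist1.png

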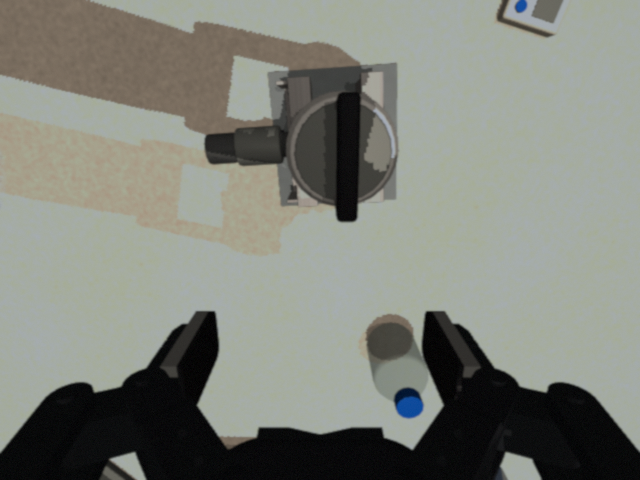

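View pics/side1.png

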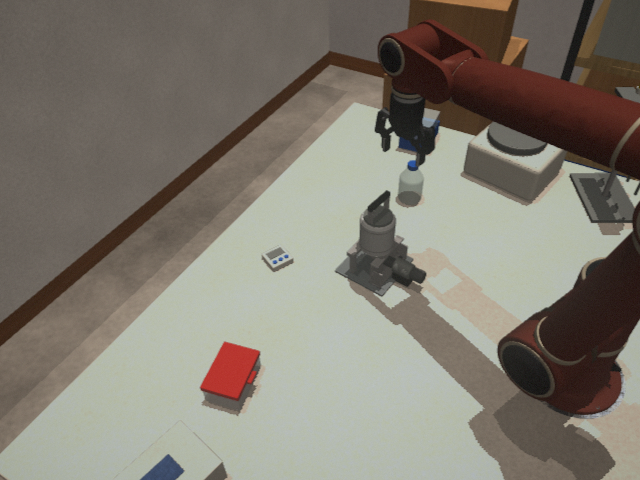

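Run:
```python
from h import *
d=load('wrist1.png'); print(d['position'])
m=(d['img'].max(2)<22).astype(np.uint8); m[:85]=0; m[230:]=0
n,l,s,c=cv2.connectedComponentsWithStats(m); i=1+s[1:,4].argmax()
pts=np.argwhere(l==i)[:,::-1].astype(np.float32); r=cv2.minAreaRect(pts); print(s[i],r)
B=cv2.boxPoints(r); P=np.array([plane(d,*p,.237) for p in B]); print(P.round(4),P.mean(0))
print([np.linalg.norm(P[k]-P[(k+1)%4]).round(4) for k in range(4)])
e=[P[k]-P[(k+1)%4] for k in range(2)]; e=max(e,key=np.linalg.norm); print('handle yaw',np.degrees(np.arctan2(e[1],e[0])))
C=np.array([plane(d,*p,.006) for p in [(282,206),(396.5,199),(397,63),(269,72)]]);print(C.round(4),C.mean(0))
g=cv2.resize(d['img'][50:235,190:420],(690,555),interpolation=2);cv2.imwrite('pics/z1.png',np.clip(g[:,:,::-1]*1.6,0,255))
```

```text
[ 0.51747669 -0.04959244  0.46370094]
[ 336   92   24  128 2645] ((347.48968505859375, 155.49989318847656), (22.101917266845703, 127.16849517822266), 0.5906571745872498)
[[ 0.5166 -0.113   0.237 ]
 [ 0.5299 -0.0372  0.237 ]
 [ 0.5426 -0.0396  0.237 ]
 [ 0.5308 -0.1157  0.237 ]] [ 0.52995647 -0.07638932  0.237     ]
[np.float64(0.077), np.float64(0.0129), np.float64(0.0771), np.float64(0.0145)]
handle yaw -99.93006290007825
[[ 0.4495 -0.148   0.006 ]
 [ 0.5975 -0.1651  0.006 ]
 [ 0.6154 -0.0064  0.006 ]
 [ 0.4681  0.0105  0.006 ]] [ 0.53262624 -0.07726757  0.006     ][ WARN:0@0.476] global loadsave.cpp:1063 imwrite_ Unsupported depth image for selected encoder is fallbacked to CV_8U.
```

View pics/z1.png

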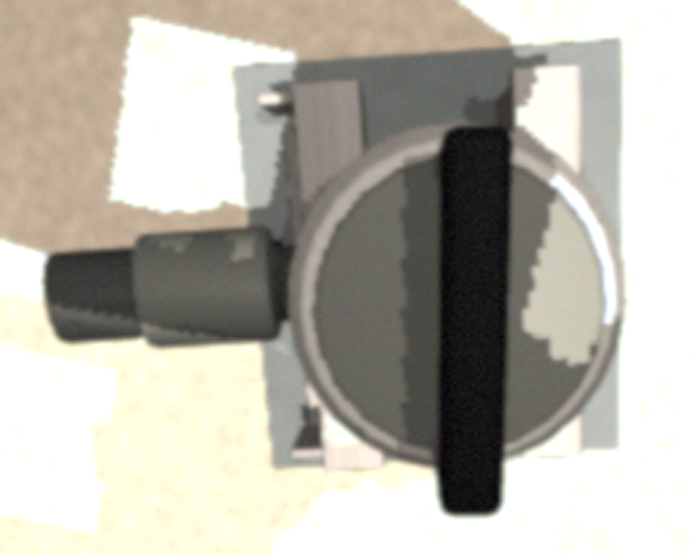

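```bash
python3 -m crank '[[0.9,-2.98,0,0],[0.9,-2.98,0,0],[0,0,1.4,0],[0,0,1.4,0],[0,0,1.4,0],[0,0,1.4,0],[0,0,1.4,0],[0,0,1,0],[0,0,0,0]]'
python3 - <<'E'
from h import *
grab('wrist','wrist2.png');print(manip.state()['tool_pos'])
E
```

```text
time: 3.0
tool_pos: [0.5288, -0.077, 0.2374]
tool_rot: [-0.001, 0.996, -0.091, -0.003]
contact_force: [0.1, 0.7, -0.2]
gripper_width: 1.002
[ 0.52956304 -0.0770493   0.2392497 ]
```

View pics/wrist2.png

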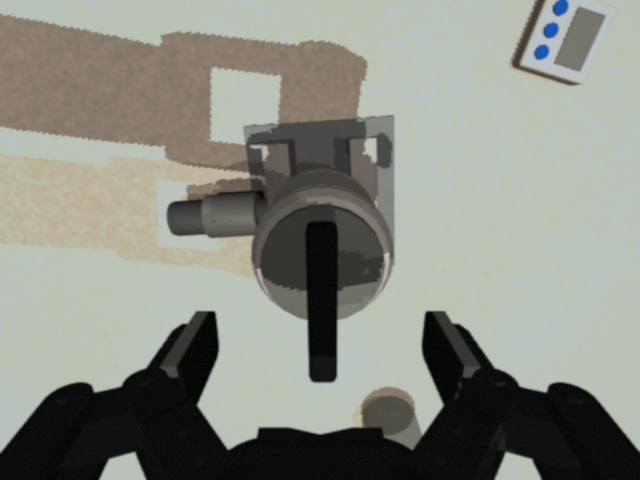

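The bar at x≈321 is centred between the fingers (200–440). I'll go down another 2.8 cm to TCP z 0.211 and then close.

```bash
python3 -m crank '[[0,0,1.0,0],[0,0,1.0,0],[0,0,0.8,0],[0,0,0,0],[0,0,0,0]]'
python3 -m crank '[[0,0,0,0],[0,0,0,0],[0,0,0,0],[0,0,0,0],[0,0,0,0],[0,0,0,0],[0,0,0,0],[0,0,0,0]]' 0
```

```text
time: 3.47
tool_pos: [0.5302, -0.0767, 0.2124]
tool_rot: [-0.0, 0.996, -0.09, -0.001]
contact_force: [-0.7, -1.1, 0.9]
gripper_width: 0.996
time: 4.13
tool_pos: [0.5305, -0.0768, 0.2136]
tool_rot: [-0.0, 0.996, -0.09, -0.0]
contact_force: [-0.8, 1.2, 2.6]
gripper_width: 0.151
```

```bash
python3 -m crank '[[0,0,-0.4,0],[0,0,-0.8,0],[0,0,-1,0],[0,0,-1,0],[0,0,-1,0],[0,0,-0.8,0],[0,0,-0.5,0],[0,0,0,0],[0,0,0,0]]'
python3 - <<'E'
from h import *
grab('side','side3.png');print(manip.state()['tool_pos'],manip.state()['contact_force'])
E
```

```text
time: 4.88
tool_pos: [0.5307, -0.0769, 0.2687]
tool_rot: [0.0, 0.996, -0.09, 0.0]
contact_force: [-0.1, 0.1, -4.2]
gripper_width: 0.15
[ 0.53041811 -0.07678949  0.26801746] [ 0.22321695  0.04526387 -4.56164402]
```

View pics/side3.png

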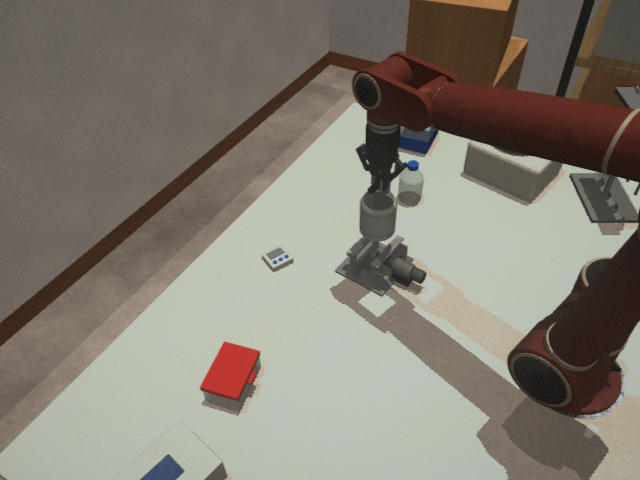

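```bash
python3 -m crank '[[-0.18,-1,0,0],[-0.36,-2,0,0],[-0.45,-2.5,0,0],[-0.45,-2.5,0,0],[-0.45,-2.5,0,0],[-0.45,-2.5,0,0],[-0.45,-2.5,0,0],[-0.36,-2,0,0],[-0.24,-1.3,0,0],[-0.16,-0.9,0,0]]'
python3 -m crank '[[0,0,0,0],[0,0,1,0],[0,0,2,0],[0,0,2,0],[0,0,2,0],[0,0,2,0],[0,0,1.4,0],[0,0,0.8,0],[0,0,0,0],[0,0,0,0]]'
python3 - <<'E'
from h import *
grab('side','side4.png');print(manip.state())
E
```

```text
time: 5.77
tool_pos: [0.5305, 0.1251, 0.2676]
tool_rot: [0.0, 0.996, -0.089, -0.001]
contact_force: [-0.7, -0.6, -3.3]
gripper_width: 0.152
time: 6.6
tool_pos: [0.5312, 0.1229, 0.1564]
tool_rot: [0.0, 0.996, -0.091, -0.0]
contact_force: [0.5, 0.0, -2.7]
gripper_width: 0.147
{'time': 6.65, 'joint_pos': array([ 9.11104101e-02, -8.00408881e-02,  1.87025153e+00, -9.29801872e-05,
        1.34960724e+00,  2.72251076e-01]), 'joint_vel': array([ 0.00247715, -0.00979441, -0.01620712,  0.00182231, -0.00133094,
        0.00091856]), 'joint_efforts': array([-7.00705871e-02, -3.29228425e+01, -3.64243805e+01, -5.67898867e-03,
        4.96789813e-02, -4.47040811e-04]), 'tool_pos': array([0.53185886, 0.12307599, 0.15738007]), 'tool_rot': array([-1.15715761e-04,  9.95901836e-01, -9.04364057e-02,  8.80978416e-04]), 'contact_force': array([ 0.00558071,  0.49208728, -3.60672084]), 'ft_torque': array([-0.01293608, -0.03322169,  0.01388671]), 'gripper_width': 0.15089711019497182}
```

View pics/side4.png

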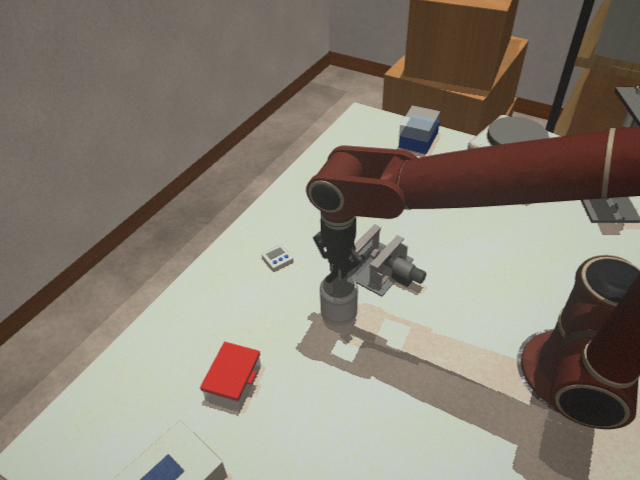

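```bash
python3 -m crank '[[0,0,0.5,0],[0,0,0.5,0],[0,0,0.5,0],[0,0,0.4,0],[0,0,0.2,0],[0,0,0.1,0],[0,0,0,0],[0,0,0,0]]'
python3 -m crank '[[0,0,0.1,0],[0,0,0.1,0],[0,0,0,0],[0,0,0,0]]'
```

```text
time: 7.32
tool_pos: [0.5312, 0.1234, 0.1344]
tool_rot: [-0.0, 0.996, -0.09, 0.0]
contact_force: [0.3, 0.4, -2.5]
gripper_width: 0.147
time: 7.65
tool_pos: [0.5317, 0.1235, 0.1336]
tool_rot: [-0.0, 0.996, -0.09, 0.001]
contact_force: [-2.9, -0.5, 4.5]
gripper_width: 0.152
```

Force went from −3 to +4.5 N, so the canister is on the bench. I'll release it and check.

```bash
python3 -m crank '[[0,0,0,0],[0,0,0,0],[0,0,0,0],[0,0,0,0],[0,0,0,0],[0,0,0,0],[0,0,0,0]]' 1
python3 - <<'E'
from h import *
grab('side','side5.png');grab('wrist','wrist5.png')
E
```

```text
time: 8.23
tool_pos: [0.5311, 0.1233, 0.1322]
tool_rot: [0.0, 0.996, -0.09, -0.0]
contact_force: [-0.3, 1.4, -0.1]
gripper_width: 1.002
```

View pics/side5.png

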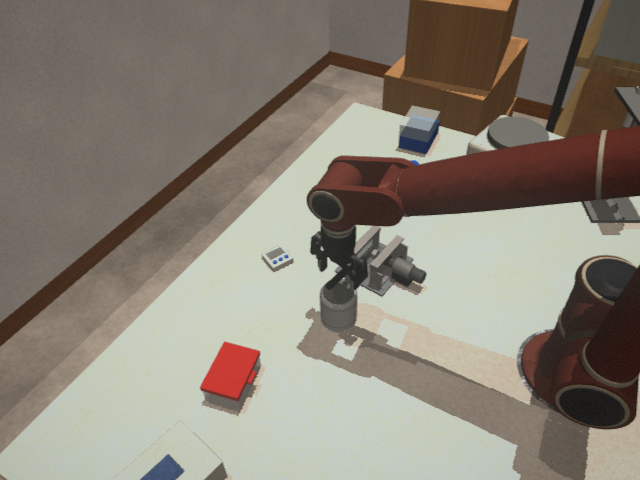

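View pics/wrist5.png

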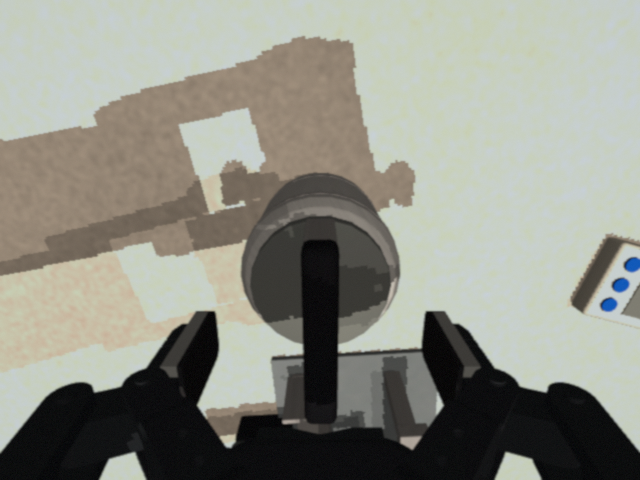

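Canister is standing upright at (0.531, 0.123) and has been released. Next I raise, go back over the gap and turn.

```bash
python3 -m crank '[[0,0,-0.4,0],[0,0,-0.8,0],[0,0,-1.2,0],[0,0,-1.5,0],[0,0,-1.5,0],[0,0,-1.5,0],[0,0,-1.5,0],[0,0,-1.5,0],[0,0,-1.5,0],[0,0,-1,0]]'
python3 -m crank '[[0.47,2.47,0,0],[0.47,2.47,0,0],[0.47,2.47,0,0],[0.47,2.47,0,0],[0.47,2.47,0,0],[0.47,2.47,0,0],[0.47,2.47,0,0],[0.47,2.47,0,0]]'
python3 -m crank '[[0,0,0,1.03],[0,0,0,1.03],[0,0,0,1.03],[0,0,0,1.03],[0,0,0,1.03],[0,0,0,1.03],[0,0,0,1.03]]'
python3 -m crank '[[0,0,0,1.03],[0,0,0,1.03],[0,0,0,1.03],[0,0,0,1.03],[0,0,0,1.03],[0,0,0,1.03],[0,0,0,0.98],[0,0,0,0],[0,0,0,0]]'
python3 - <<'E'
from h import *
grab('side','side6.png');grab('wrist','wrist6.png');grab('top','top6.png')
s=manip.state();print(s['tool_pos'],s['tool_rot'],np.degrees(2*np.arctan2(s['tool_rot'][2],s['tool_rot'][1])))
E
```

```text
time: 9.17
tool_pos: [0.5319, 0.1234, 0.2598]
tool_rot: [-0.0, 0.996, -0.09, 0.002]
contact_force: [0.2, 0.6, 0.4]
gripper_width: 1.001
time: 9.83
tool_pos: [0.5325, -0.079, 0.2573]
tool_rot: [0.0, 0.996, -0.09, 0.001]
contact_force: [0.4, -0.3, 1.1]
gripper_width: 0.999
time: 10.42
tool_pos: [0.5327, -0.0779, 0.2573]
tool_rot: [-0.0, 0.891, -0.453, 0.0]
contact_force: [0.2, 0.9, -0.2]
gripper_width: 0.999
time: 11.17
tool_pos: [0.5327, -0.0779, 0.257]
tool_rot: [0.0, -0.666, 0.746, -0.0]
contact_force: [0.2, -0.2, -0.2]
gripper_width: 0.999
[ 0.53258646 -0.07782271  0.25658922] [ 7.23584720e-05 -6.66014664e-01  7.45938634e-01 -1.29715060e-04] 263.5204307317066
```

View pics/wrist6.png

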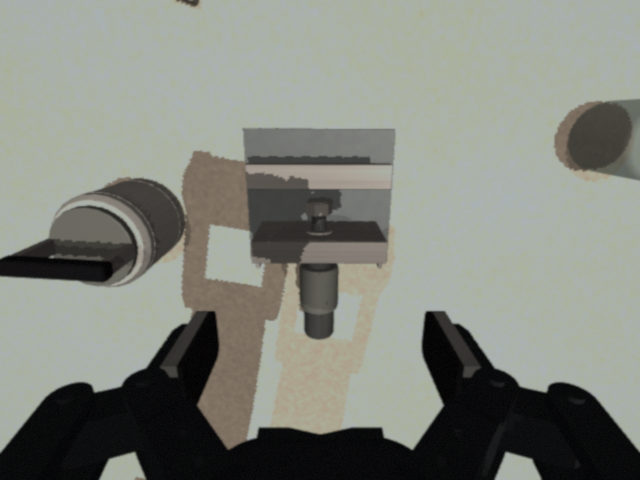

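View pics/side6.png

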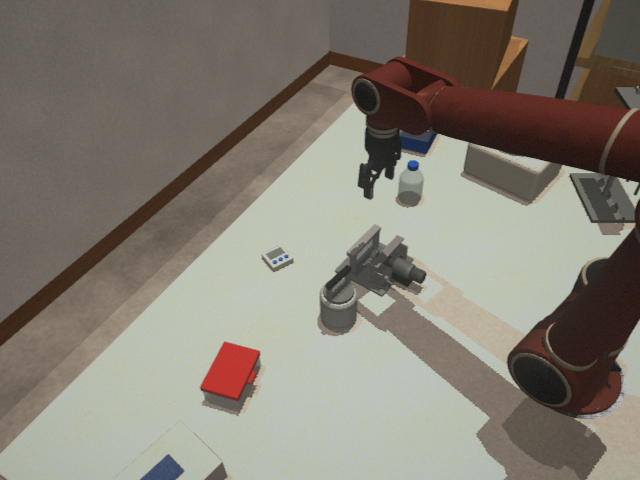

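View pics/top6.png

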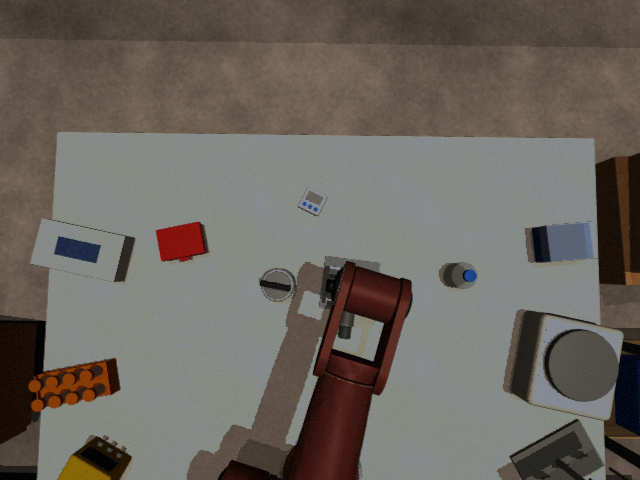

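Run:
```python
from h import *
d=load('wrist6.png')
g=cv2.resize(d['img'][120:275,235:405],(680,620)[0:2],interpolation=cv2.INTER_NEAREST)[:600];cv2.imwrite('pics/z6.png',np.clip(g[:,:,::-1]*2.2,0,255).astype(np.uint8))
print('px bolt pred',proj(d,[.5326,-.0775,.058]),proj(d,[.5326,-.0775,.045]))
for p,z in [((319,209),.058),((319,209),.045),((246,189),.08),((392,188),.08),((260,222),.08),((383,222),.08),((262,263),.08),((388,263),.08),((246,165),.08),((391,164),.08)]: print(p,plane(d,*p,z).round(4))
```

```text
px bolt pred [319.41197642 208.78177964] [319.42875854 205.71573138]
(319, 209) [ 0.5324 -0.0771  0.058 ]
(319, 209) [ 0.5293 -0.0767  0.045 ]
(246, 189) [ 0.5634 -0.0147  0.08  ]
(392, 188) [ 0.5497 -0.1449  0.08  ]
(260, 222) [ 0.5316 -0.0221  0.08  ]
(383, 222) [ 0.5189 -0.1352  0.08  ]
(262, 263) [ 0.491  -0.0173  0.08  ]
(388, 263) [ 0.4775 -0.1377  0.08  ]
(246, 165) [ 0.5843 -0.0185  0.08  ]
(391, 164) [ 0.571  -0.1451  0.08  ]
```

View pics/z6.png

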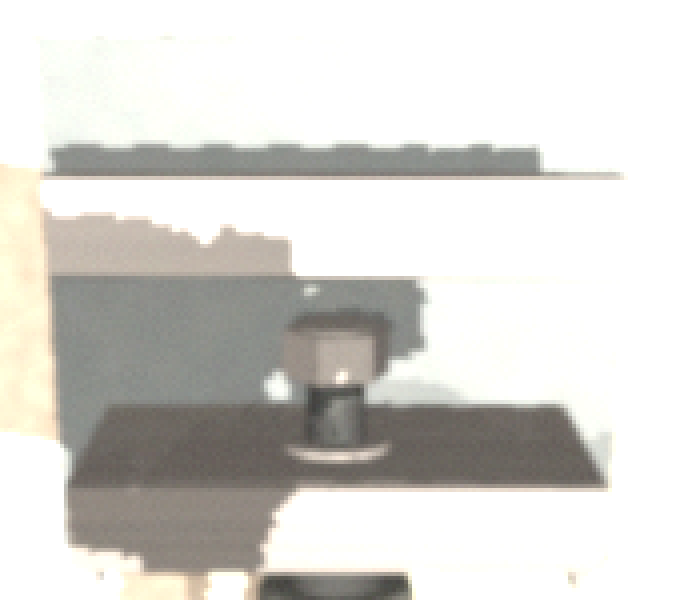

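```bash
python3 -m crank '[[0,0,1.5,0],[0,0,2,0],[0,0,2,0],[0,0,2,0],[0,0,2,0],[0,0,2,0],[0,0,1.5,0],[0,0,1,0],[0,0,0,0],[0,0,0,0]]'
python3 -m crank '[[0,0,1,0],[0,0,1,0],[0,0,1,0],[0,0,1,0],[0,0,1,0],[0,0,0,0],[0,0,0,0]]'
python3 - <<'E'
from h import *
grab('wrist','wrist7.png')
E
```

```text
time: 12.15
tool_pos: [0.5324, -0.0778, 0.1162]
tool_rot: [-0.0, -0.666, 0.746, 0.0]
contact_force: [0.4, -0.1, 0.9]
gripper_width: 1.005
time: 12.73
tool_pos: [0.5317, -0.0776, 0.065]
tool_rot: [-0.001, -0.665, 0.746, 0.001]
contact_force: [-0.3, 0.8, -0.4]
gripper_width: 1.0
```

View pics/wrist7.png

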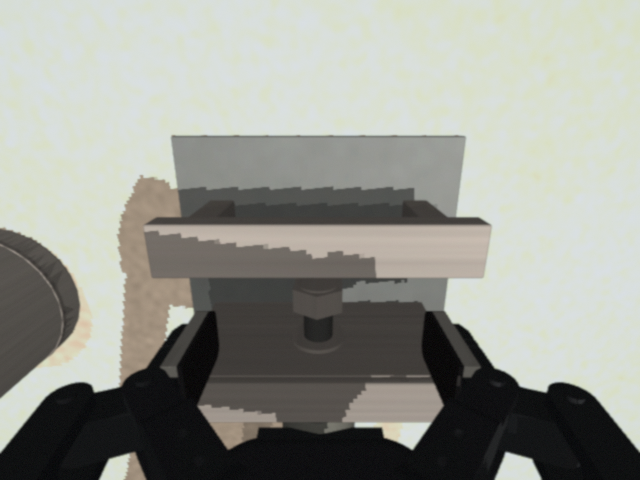

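Bolt head at (318,300) is centred between the fingers, and both fingers clear the rail and the bracket.

```bash
python3 -m crank '[[0,0,0.6,0],[0,0,0.6,0],[0,0,0.6,0],[0,0,0.6,0],[0,0,0,0]]'
python3 -m crank '[[0,0,0.5,0],[0,0,0.5,0],[0,0,0.3,0],[0,0,0,0],[0,0,0,0]]'
python3 - <<'E'
from h import *
grab('wrist','wrist8.png')
E
```

```text
time: 13.2
tool_pos: [0.5313, -0.0775, 0.0405]
tool_rot: [-0.001, -0.665, 0.746, 0.001]
contact_force: [0.2, -0.4, -0.1]
gripper_width: 0.994
time: 13.62
tool_pos: [0.5324, -0.0778, 0.029]
tool_rot: [-0.0, -0.665, 0.746, 0.0]
contact_force: [-1.3, -0.2, 0.4]
gripper_width: 1.001
```

View pics/wrist8.png

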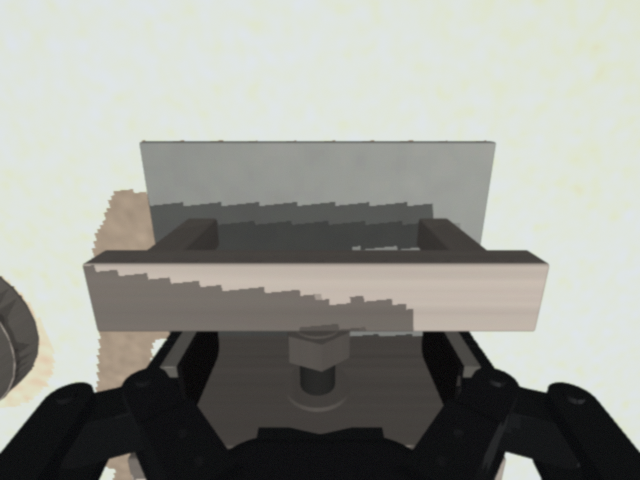

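```bash
python3 -m crank '[[0,0,0.2,0],[0,0,0,0]]'
python3 -m crank '[[0,0,0,0],[0,0,0,0],[0,0,0,0],[0,0,0,0],[0,0,0,0],[0,0,0,0],[0,0,0,0],[0,0,0,0],[0,0,0,0],[0,0,0,0]]' 0
python3 -m crank '[[0,0,0,0],[0,0,0,0],[0,0,0,0],[0,0,0,0],[0,0,0,0],[0,0,0,0],[0,0,0,0],[0,0,0,0],[0,0,0,0],[0,0,0,0]]'
python3 - <<'E'
from h import *
grab('wrist','wrist9.png');print(manip.state())
E
```

```text
time: 13.83
tool_pos: [0.5326, -0.0778, 0.0273]
tool_rot: [0.0, -0.665, 0.746, -0.0]
contact_force: [-1.4, -0.6, 0.4]
gripper_width: 1.001
time: 14.67
tool_pos: [0.5327, -0.0767, 0.0277]
tool_rot: [0.001, -0.665, 0.747, 0.001]
contact_force: [-0.5, 5.1, 3.2]
gripper_width: 0.277
time: 15.5
tool_pos: [0.5327, -0.0767, 0.0277]
tool_rot: [0.001, -0.665, 0.747, 0.001]
contact_force: [-0.2, 4.5, 3.7]
gripper_width: 0.275
{'time': 15.55, 'joint_pos': array([-0.28251151,  0.06779009,  1.96237271,  0.00238698,  1.11189522,
        1.40210785]), 'joint_vel': array([-1.02317458e-03,  2.20512820e-04,  8.64290529e-04, -4.72997081e-05,
        1.71534674e-03,  2.12395874e-04]), 'joint_efforts': array([-2.62175091e+00, -3.27770627e+01, -3.08108747e+01, -1.13765705e+00,
       -5.80952782e-01, -9.08378366e-03]), 'tool_pos': array([ 0.53271866, -0.07674951,  0.02772449]), 'tool_rot': array([ 0.00078302, -0.665346  ,  0.74653433,  0.0007653 ]), 'contact_force': array([-0.64044922,  5.56469094,  2.94303705]), 'ft_torque': array([0.8851225 , 0.10712022, 0.04561508]), 'gripper_width': 0.28056769647427565}
```

View pics/wrist9.png

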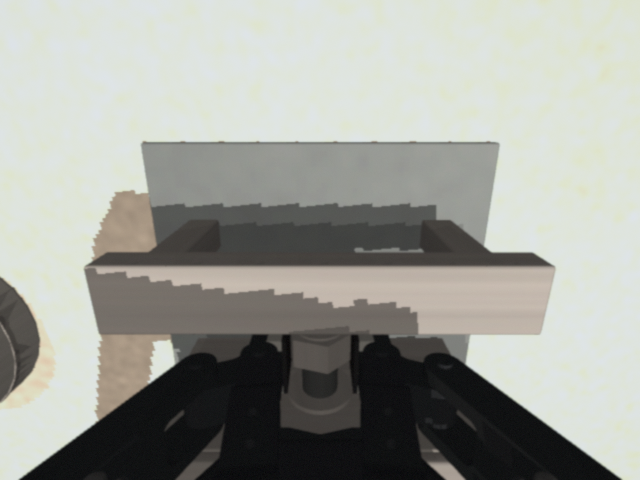

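Opening 0.277 is about 23.5 mm, which matches the flats. The bolt sits about 1 mm to +y, so I'll ease the side force and check that it stays still.

```bash
python3 -m crank '[[-0.1,0,0,0],[0,0,0,0],[0,0,0,0],[0,0,0,0],[0,0,0,0],[0,0,0,0]]'
python3 - <<'E'
from h import *
grab('wrist','wA.png')
E
python3 -m crank '[[0,0,0,0],[0,0,0,0],[0,0,0,0],[0,0,0,0],[0,0,0,0],[0,0,0,0],[0,0,0,0],[0,0,0,0],[0,0,0,0],[0,0,0,0]]'
python3 -m crank '[[0,0,0,0],[0,0,0,0],[0,0,0,0],[0,0,0,0],[0,0,0,0],[0,0,0,0],[0,0,0,0],[0,0,0,0],[0,0,0,0],[0,0,0,0]]'
python3 - <<'E'
from h import *
d=grab('wrist','wB.png');a=load('wA.png')['img'].astype(float);b=d['img'].astype(float)
print(np.abs(a-b)[330:430,285:360].mean(),np.abs(a-b)[330:430,285:360].max(),np.abs(a-b)[130:250].mean())
s=grab('side','sB.png');t=grab('top','tB.png')
t0=load('top0.png')['img'].astype(float);D=np.abs(t0-t['img'])
for n,(u,v) in dict(bottle=(461,275),timer=(313,201),tip=(182,241)).items(): print(n,D[v-20:v+20,u-25:u+25].mean())
g=np.hstack([cv2.resize(x['img'][r[0]:r[1],r[2]:r[3]],(400,400)) for x,r in [(d,(300,440,250,390)),(s,(220,360,270,410))]])
cv2.imwrite('pics/zB.png',np.clip(g[:,:,::-1]*1.6,0,255).astype(np.uint8))
E
```

```text
time: 16.05
tool_pos: [0.5327, -0.0767, 0.0277]
tool_rot: [0.0, -0.665, 0.747, 0.0]
contact_force: [-2.0, 3.1, 5.6]
gripper_width: 0.275
time: 16.93
tool_pos: [0.5327, -0.0767, 0.0277]
tool_rot: [0.0, -0.665, 0.746, 0.0]
contact_force: [-1.9, 2.3, 5.6]
gripper_width: 0.28
time: 17.77
tool_pos: [0.5327, -0.0767, 0.0277]
tool_rot: [0.0, -0.665, 0.747, 0.0]
contact_force: [-1.8, 1.8, 6.7]
gripper_width: 0.28
1.0118666666666667 10.0 0.5752994791666667
bottle 6.615
timer 7.669333333333333
tip 5.584666666666666
```

View pics/zB.png

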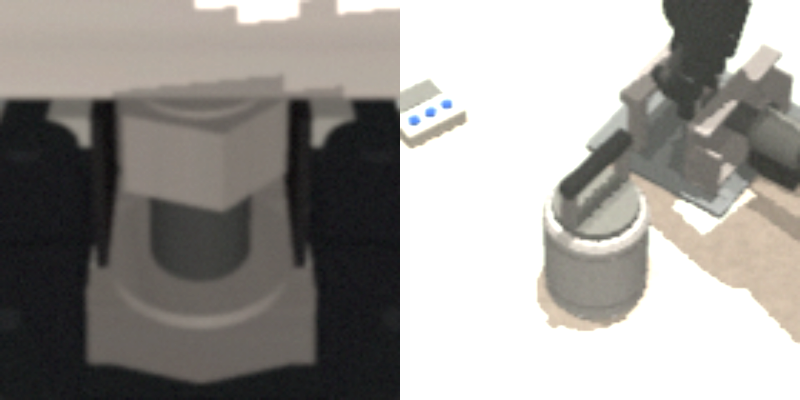

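Run:
```python
from h import *
g=np.hstack([cv2.resize(load(f)['img'][325:405,280:360],(400,400),interpolation=cv2.INTER_CUBIC) for f in ['wrist9.png','wB.png']])
cv2.imwrite('pics/zC.png',np.clip(g[:,:,::-1]*2.,0,255).astype(np.uint8))
```

```text
(no output)
```

View pics/zC.png

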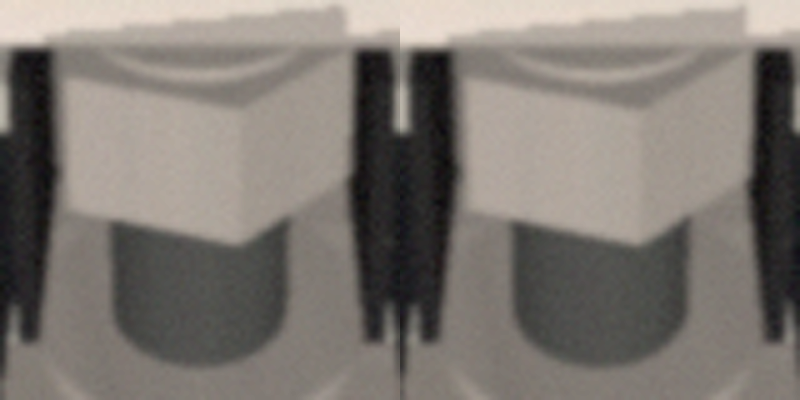

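The head vertex sits at column 238 of the crop in both frames, 2.2 s apart, so the bolt isn't turning. It is held about 10° off flat-parallel but locked. Handing in.

Run:
```python
from h import *
print(manip.job_done()); s=manip.state(); print(s['time'],s['tool_pos'],s['contact_force'],s['gripper_width'])
```

```text
the job is handed in; nothing more can be done
None
the job is handed in; nothing more can be done
```

I lifted the canister off by its handle and set it upright on the bench at about (0.53, 0.12), roughly 0.2 m from the stand's centre. I let go of it there, then reached into the gap, gripped the bolt head and handed the job in at about 18 s, still holding it.

**Checks that agreed:**
- **Canister:** the side picture shows it upright and free on the bench.
- **Bolt grip:** the gripper opening read about 0.28, or 23.7 mm, against the 24 mm flats. The grasp point is about 2 mm from the estimated bolt centre.
- **Bolt turning:** the head showed no visible rotation over 2.2 s, so it is not turning.
- **Bystanders:** the arm never went near the bottle, the tip box or the timer. In the top picture their positions changed only by lighting-level differences, which I did not measure in mm.

**One check disagreed:** the head is pinched about 10° off flat-parallel, so the flats did not fully settle against the fingers. It held still, so I did not re-grip. I could not measure the finger force on the head directly. The hand-in gave no verdict and no state afterwards.

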